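# Hang the sampling dipper in the notch of the sieve box rail

### The arm

A 6-joint arm with a two-finger parallel gripper is mounted at the origin on the work surface. World frame = base frame: x ahead of the robot, y to its left, z up, the work surface at z = 0. Lengths are in m, angles in degrees, forces in N, time in s.
With the tool pointing down it reaches from about 0.4 to 0.825 m from the base axis. Payload 7 kg.
Tool frame: the origin (TCP) lies midway between the tips of the shut fingers; the grasp point (between the pads) lies 19 mm behind it (ctrl.grasp_offset is the distance from the TCP to the grasp point, in m); z points along the fingers, x is the direction in which the jaws open and shut, and the axes are right-handed (so a half turn about z gives the same grasp; the last joint's range is limited). The gripper opens to 88 mm and grips with 3 to 60 N. Pads are 19 mm wide; open, the fingers measure 130 mm over their backs; the gripper's body (78 mm by 193 mm) begins 47 mm behind the grasp point.
Start: joints at [88.814, 20.546, 0.682, 0, -70.136, -16.507], TCP at [0.205, 0.643, 0.227] pointing down, gripper open.
Joint ranges: [-176.03, 176.03], [-82.01, 121.73], [-58.28, 71.71], [-173.87, 95.51], [-174.79, -0.11], [-173.66, 173.66]. Speed limits (degrees/s): [136.94, 136.94, 172.46, 180, 180, 180].

### API

Orientations are given as [roll, pitch, yaw] about the fixed x, y, z axes, in that order (R = Rz(yaw) Ry(pitch) Rx(roll)).
In Python, from plant import sensors, snapshot, order, ctrl gives the robot as it stands.
- The arm moves only by the tool send_rows, never from a script. Its argument "commands" is a list of rows, each a list of 3 entries, a list of its own where there are three numbers: the closure, from 0 (fully open) to 1 (shut), then the shift along the world's x, y, z in units of 0.25 m (1.0 is 0.25 m), then the turn, a rotation vector about the world's x, y, z in units of 360 degrees (1.0 is 360 degrees). In form: [[hand, [x, y, z], [ax, ay, az]], ...]. A call has 1 to 12 rows; each row shifts and turns the pose as measured when the row begins; what a row does not reach is not made up. A row lasts 1/10 s, in which the tool goes at most 50 mm and 8.59 degrees, less where a joint would pass 70% of its speed; a pose out of reach is approached as far as the arm can. A call with a number of a shift or a turn outside -1 to 1 is refused whole. A call with a gripper value outside its range is refused whole. The fingers move at their own pace and stop on an object; the grip force is fixed at half the most. Time passes only in rows, so rows that do not move let the fingers close. It gives the time, the measured TCP pose, the force and the opening at its end, in the units of the state.
- sensors.get_obs(): the state, without advancing time (a new reading comes with each control period).
- snapshot(name): name is "scene" or "top"; returns a dict with "color" (420x560x3 uint8, blue, green, red), "z_map" (420x560 float32, m along the optical axis (not along the pixel's ray), 0 where there is no reading), "mtx" (3x3 intrinsics, pixels), "xyz" and "attitude" of the camera in the world. Camera axes: x right, y down, z forward; pixel columns grow to the right and rows downward; lengths in m; the calibration is good to about 2 mm. A picture is of the moment at which its call begins.
- order.close_job(): hands the job in, once; it reports no verdict.
The state is a dict: "clock": time; "joint_pos": joint angles; "qvel": joint speeds; "tau": joint torques, N m; "tool_pos": TCP position; "orientation": TCP orientation; "force": force on the tool from outside, world axes, zero at the start; "moment": the same for the moment, N m; "opening": finger opening in m.
Only numpy, scipy, OpenCV 4.12 (cv2) and the standard library are available. Lean on these libraries where they do the work, as an engineer would, in place of code of your own. Each camera call takes 0.05 s, during which the arm holds its last target.

### The job

Pick up the steel dipper with the blue grip and hang it by its own hook over the rail on the near wall of the wooden sieve box, cup outside the box on the robot's side. Slide it gently along the rail until the hook drops fully home into the rail's notch, so that it hangs there by itself, then let go; press and knock only lightly (well under 20 N on the box) and leave everything else where it is.

Things in the scene. Friction and masses are not known exactly. Their poses are not given: they have to be found in the camera images.
- dipper: Loose steel dipper, 126 to 252 g, 165 mm tall, standing upright on its cup (56 mm diameter, 45 mm high). Origin: centre of the cup's underside; z up. An upright strap (x = 28 to 32 mm, 20 mm wide in y) rises from the cup to a flat hook near the top that points to +x; a blue grip stands above it. Centre of mass near x = 12 mm.
- dipper_hook (a point): Middle of the underside of the hook's bar, which bears on the rail: x = 40, y = 0, z = 110 mm in the dipper's frame, same axes. Bar: 20 mm wide (y), 5 mm thick, running to x = 52 mm; from it a lip hangs down at x = 48 to 52 mm to z = 93 mm, with an outward-flared tip to z = 85 mm and x = 57 mm. The slot between strap and lip is 16 mm wide.
- dipper_grip (a point): Where to grasp: in the blue plastic grip, an upright block 14 mm (x) by 18 mm (y) by 50 mm (z = 115 to 165 mm in the dipper's frame); this point is at x = 26, y = 0, z = 143 mm.
- box: Wooden sieve box, fixed, 240 mm (x) by 330 mm (y). Origin: centre of its underside; z up. Its near wall (middle plane at x = -120 mm, running along y) faces the robot and is topped by a steel rail at z = 135 mm; the other walls are 90 mm high. Inside lies only a brush. Same axes for the rail.
- rail_mid (a point): Middle of the near wall at rail-top height (box x = -120, y = 0, z = 135 mm), box axes. NOT the notch. Rail 12 mm thick, steel over y = -70 to 70 mm at least. One square notch through it, 24 mm wide, floor 9 mm down, yellow seen from above; its middle is anywhere from y = -45 to 45 mm and not reported: feel for it. Rail can't slide but lies on rubber: sinks 1 mm per 3 N.
- jar: Bystander: amber glass jar with black cap, 56 mm diameter, 85 mm high; origin at centre of underside.
- weight: Bystander: brass weight with a knob, 52 mm diameter, 70 mm high; origin at centre of underside.
- brush: Bystander: wooden brush, 170 mm long, lying inside the box near its far wall.
- tin: Bystander: aluminium tin, 60 mm diameter, 60 mm high; origin at centre of underside.
Mind the look-alikes: they are no part of the job. Leave any red or turquoise look-alike of the dipper alone.

How it is judged (in metres and radians):
On the way, in this order (a step that is already met when the one before it is completed fails the run):
1. the dipper is lifted off the bench, more than 40 mm (height (world z) of dipper above 0.04 m), for 0.1 s.
2. its hook straddles the rail and bears on it (x of dipper_hook in the frame of box between -0.128 and -0.112 m and z of dipper_hook in the frame of box between 0.12 and 0.14 m and contact force between dipper and box above 0.3 N), for 0.1 s.
At the end, for the whole second after the job is handed in: The dipper hangs at rest from the box alone: hook over the rail (within 8 mm of the wall's middle), hook underside below 130.5 mm in the box frame (only possible in the notch), cup on the robot's side, upright within 0.15 rad, square to the wall within 0.2 rad (x of dipper_hook in the frame of box between -0.128 and -0.112 m and z of dipper_hook in the frame of box between 0.121 and 0.1305 m and y of dipper_hook in the frame of box between -0.052 and 0.052 m and x of dipper in the frame of box below -0.14 m and angle between dipper's own z axis and vertical below 0.15 rad and angle between the x axis of dipper and the x axis of box, either way round below 0.2 rad and linear speed of dipper below 0.02 m/s and angular speed of dipper below 0.2 rad/s and contact force between dipper and box above 0.5 N); the robot touches nothing.
It fails at once if the dipper is pressed or knocked against the box with more than 20 N (contact force between dipper and box above 20 N).
It fails at once if the arm or fingers push the box with more than 20 N (contact force between any of the arm, the fingers and box above 20 N).
It fails at once if another thing is moved more than 25 mm (distance of any of jar, weight, brush, tin from where it was at the start of the episode above 0.025 m).
It also fails if it takes over 72 s, if anything falls off the work surface, if the arm or the gripper's body presses on something with over 40 N, if the wrist force passes 120 N, or if a joint passes its speed limit or range.

## Working session

There is one attempt and no reset: what is moved stays moved. The work goes in short steps, Python scripts to look and compute and a tool call to move; the robot and the scene stay as the last step left them, time stands still between calls to the robot, and variables do not carry over. Pictures are saved under pics/ and viewed, and the job is handed in when it is done.

Besides the shell and the picture viewer there is one more tool, called after ">>>" as name(argument=value, ...), one argument or row to a line, values as JSON. send_rows: Moves the arm, as the interface text tells. Its arguments: {"type":"object","properties":{"commands":{"type":"array","items":{"type":"array"}}},"required":["commands"]}

```bash
mkdir -p pics; ls; cat > h.py <<'E'
import numpy as np, cv2
from plant import sensors, snapshot, order, ctrl
from scipy.spatial.transform import Rotation as R
E
python3 - <<'E'
from h import *
print(sensors.get_obs())
for n in("scene","top"):
    s=snapshot(n); cv2.imwrite(f"pics/{n}0.png",s["color"]); np.savez(f"{n}0.npz",**s)
    print(n,s["mtx"],s["xyz"],s["attitude"])
E
```

```text
pics
{'clock': 0.0, 'joint_pos': array([ 8.88147583e+01,  2.05910129e+01,  6.34675621e-01, -1.98838423e-02,
       -7.01357654e+01, -1.65080017e+01]), 'qvel': array([ 0.12889508, -0.0045169 , -0.08917223,  0.02146425,  0.00982337,
        0.01625902]), 'tau': array([ 9.08765778e-04, -5.82712841e+01,  2.93042529e+01,  6.99683368e+00,
        6.95352210e-03, -1.65289262e-04]), 'tool_pos': array([0.20501275, 0.64260822, 0.22563505]), 'orientation': array([-1.79991748e+02, -9.36180069e-02, -1.07700022e+02]), 'force': array([-0.2458283 , -0.96518287, -0.02012887]), 'moment': array([ 0.0088443 ,  0.02160212, -0.06227755]), 'opening': 0.0879209555835855}
scene [[394.71196971   0.         272.52498376]
 [  0.         394.71196971 210.53178223]
 [  0.           0.           1.        ]] [ 1.25132256 -0.03050209  0.895123  ] [-137.8474104    -0.30168691   91.98951675]
top [[403.0537088    0.         280.58519388]
 [  0.         403.0537088  205.01025744]
 [  0.           0.           1.        ]] [ 0.36786667 -0.0264495   1.29532145] [-171.91733758   -0.35880504  -89.55353743]
```

View pics/scene0.png

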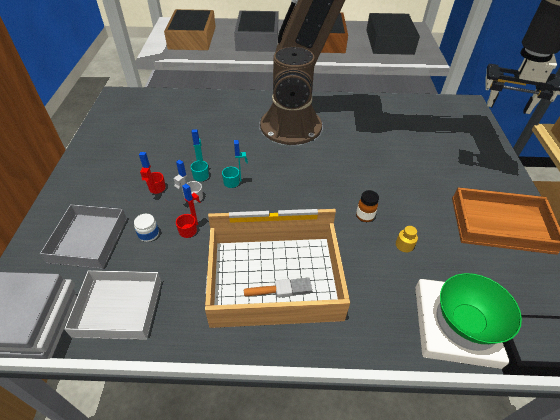

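View pics/top0.png

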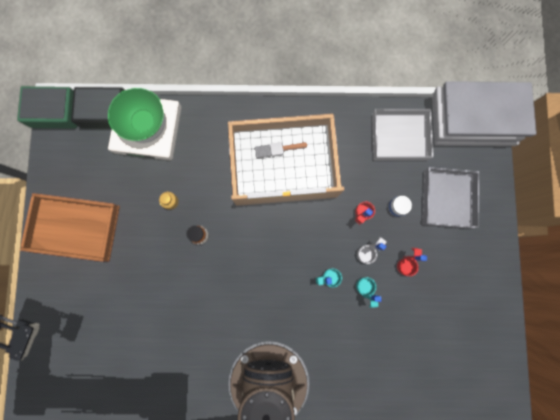

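The steel dipper is at about (368,254) in top and (193,188) in scene, with red and turquoise copies around it. A yellow notch shows near (286,193) in top. I'll zoom in on both.

```bash
python3 - <<'E'
from h import *
t=np.load("top0.npz");s=np.load("scene0.npz")
a=cv2.resize(t["color"][175:315,300:440],None,fx=4,fy=4,interpolation=cv2.INTER_CUBIC)
b=cv2.resize(s["color"][120:245,130:255],None,fx=4.48,fy=4.48,interpolation=cv2.INTER_CUBIC)
cv2.imwrite("pics/za.png",a);cv2.imwrite("pics/zb.png",b)
c=cv2.resize(t["color"][105:215,220:350],None,fx=5,fy=5,interpolation=cv2.INTER_CUBIC)
cv2.imwrite("pics/zc.png",c)
E
```

```text
(no output)
```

View pics/za.png

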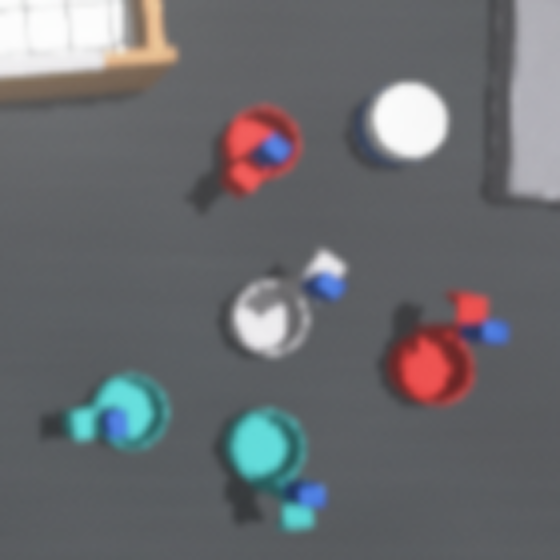

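View pics/zb.png

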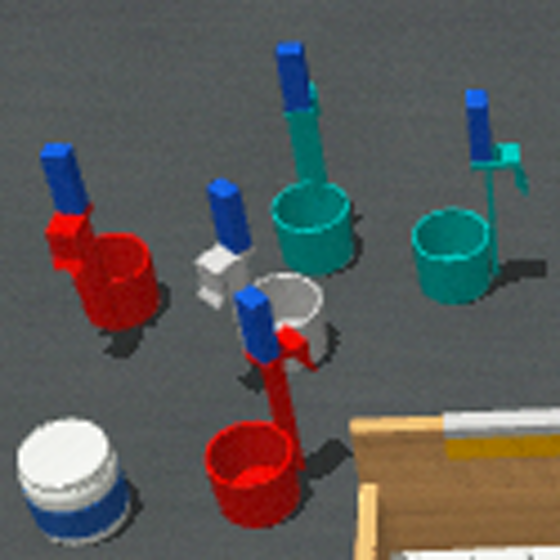

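View pics/zc.png

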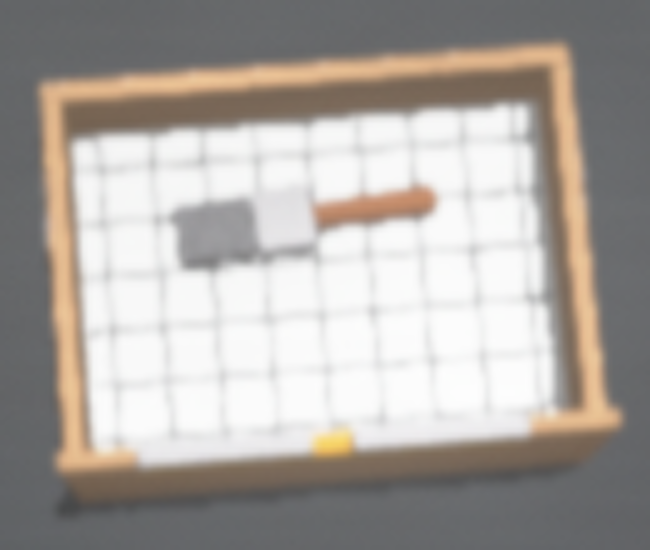

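```bash
cat >> h.py <<'E'
def cloud(s):
    z=s["z_map"];K=s["mtx"];h,w=z.shape
    v,u=np.mgrid[:h,:w]
    p=np.stack([(u-K[0,2])/K[0,0]*z,(v-K[1,2])/K[1,1]*z,z],-1)
    return p@R.from_euler("xyz",s["attitude"],degrees=True).as_matrix().T+s["xyz"]
def rays(s,u,v):
    K=s["mtx"];d=np.stack([(u-K[0,2])/K[0,0],(v-K[1,2])/K[1,1],np.ones(np.shape(u))],-1)
    return s["xyz"],d@R.from_euler("xyz",s["attitude"],degrees=True).as_matrix().T
def onz(s,u,v,z):
    o,d=rays(s,np.asarray(u,float),np.asarray(v,float)); return o+d*((z-o[2])/d[...,2])[...,None]
E
python3 - <<'E'
from h import *
np.set_printoptions(precision=4,suppress=True)
for n in("top","scene"):
    s=dict(np.load(n+"0.npz"));P=cloud(s);hsv=cv2.cvtColor(s["color"],cv2.COLOR_BGR2HSV)
    print(n,"table z",[P[v,u] for v,u in((300,300),(230,300),(150,120))])
    m=((hsv[...,0]>105)&(hsv[...,0]<125)&(hsv[...,1]>150)).astype(np.uint8)
    k,l,st,c=cv2.connectedComponentsWithStats(m)
    for i in range(1,k):
        if 8<st[i,4]<300:
            q=P[l==i]; print("blue",c[i],st[i],np.median(q,0),q.min(0),q.max(0))
    m=((hsv[...,0]>20)&(hsv[...,0]<32)&(hsv[...,1]>120)).astype(np.uint8)
    k,l,st,c=cv2.connectedComponentsWithStats(m)
    for i in range(1,k):
        if 8<st[i,4]: q=P[l==i];print("yel",c[i],st[i],np.median(q,0))
E
```

```text
top table z [array([ 0.2511, -0.0964,  0.0018]), array([ 0.4718, -0.0966, -0.0072]), array([0.7177, 0.4796, 0.0465])]
blue [368.2 212. ] [367 211   4   3  10] [ 0.5107 -0.2797  0.1635] [ 0.5074 -0.2862  0.1608] [ 0.5138 -0.276   0.1693]
blue [381.3684 246.4211] [379 245   6   4  19] [ 0.4125 -0.3146  0.1642] [ 0.3679 -0.3226  0.1612] [ 0.418  -0.0264  1.2953]
blue [422.95 257.6 ] [420 256   6   4  20] [ 0.3828 -0.4305  0.1635] [ 0.3799 -0.4375  0.1594] [ 0.3884 -0.4233  0.1674]
blue [328.  280.5] [326 278   5   6  28] [ 0.3189 -0.1648  0.1637] [ 0.3121 -0.1708  0.1484] [ 0.3259 -0.1594  0.1669]
blue [376.1111 298.0556] [372 296   9   5  36] [ 0.2725 -0.2978  0.1624] [ 0.2672 -0.3076  0.1365] [ 0.277  -0.2909  0.1672]
yel [286.2727 193.4545] [284 193   6   2  11] [ 0.5694 -0.0481  0.1268]
yel [165.8571 198.2381] [163 195   7   8  42] [0.5605 0.3198 0.0695]
scene table z [array([0.7559, 0.0252, 0.0195]), array([ 1.2513, -0.0305,  0.8951]), array([ 0.1727, -0.6042, -0.0009])]
blue [556.6667  61.8667] [552  50   8  24  90] [-0.6751  1.3333 -0.0583] [-0.693   0.6618 -0.1264] [0.2445 1.360
[... 641 characters left out ...]
07 159.0185] [139 152  10  16 108] [ 0.3881 -0.4292  0.1468] [ 0.3765 -0.4403  0.1172] [ 0.3924 -0.4216  0.1662]
blue [180.6381 167.6381] [176 160  10  17 105] [ 0.4196 -0.3153  0.1476] [ 0.4081 -0.328   0.1178] [ 1.2513 -0.0305  0.8951]
blue [186.9439 191.8037] [182 184  10  17 107] [ 0.516  -0.2798  0.1473] [ 0.504  -0.2919  0.1155] [ 0.5225 -0.2724  0.1683]
blue [148.4622 234.6975] [136 227  22  13 119] [ 0.5719 -0.3967  0.0238] [ 0.5428 -0.4327  0.0102] [ 0.5782 -0.3794  0.0367]
yel [548.4057 137.9623] [537 124  23  30 106] [-0.2399  1.1751 -0.2045]
yel [272.9562 217.6642] [230 212  87  10 411] [ 0.5734 -0.0487  0.1184]
yel [406.954  238.5754] [396 226  22  27 391] [0.5713 0.3181 0.0437]
```

```bash
python3 - <<'E'
from h import *
np.set_printoptions(precision=4,suppress=True)
for n in("top","scene"):
    s=dict(np.load(n+"0.npz"));P=cloud(s);hsv=cv2.cvtColor(s["color"],cv2.COLOR_BGR2HSV)
    near=(abs(P[...,0]-.395)<.09)&(abs(P[...,1]+.295)<.09)
    g=near&(hsv[...,1]<60)&(hsv[...,2]>85)
    for lo,hi in((.03,.06),(.06,.105),(.105,.125)):
        q=P[g&(P[...,2]>lo)&(P[...,2]<hi)];print(n,lo,len(q),np.median(q,0) if len(q) else'')
        if len(q): print(q[:60] if lo>.1 else (q.min(0),q.max(0)))
    q=P[g&(P[...,2]>.036)&(P[...,2]<.055)]
    if len(q)>8:
        A=np.c_[2*q[:,:2],np.ones(len(q))];x=np.linalg.lstsq(A,(q[:,:2]**2).sum(1),rcond=None)[0]
        print("circle",x[:2],np.sqrt(x[2]+x[0]**2+x[1]**2))
    # grip
    b=near&(hsv[...,0]>105)&(hsv[...,0]<125)&(hsv[...,1]>110)&(P[...,2]>.11)
    q=P[b];t=q[q[:,2]>.155];print("grip top",len(t),t.mean(0), cv2.minAreaRect(t[:,:2].astype(np.float32)*1000))
c=cv2.resize(s["color"][200:235,200:350],None,fx=5,fy=5,interpolation=cv2.INTER_CUBIC)
cv2.imwrite("pics/zd.png",c)
E
```

```text
top 0.03 97 [ 0.3983 -0.311   0.0423]
(array([ 0.3677, -0.3291,  0.0304]), array([ 0.4232, -0.2737,  0.0592]))
top 0.06 10 [ 0.4236 -0.3125  0.0846]
(array([ 0.4191, -0.3255,  0.0601]), array([ 0.4415, -0.3108,  0.1042]))
top 0.105 41 [ 0.4289 -0.3236  0.1154]
[[ 0.4405 -0.3244  0.115 ]
 [ 0.4377 -0.3223  0.1116]
 [ 0.4376 -0.3245  0.1144]
 [ 0.4377 -0.3276  0.1139]
 [ 0.4374 -0.3292  0.119 ]
 [ 0.4346 -0.321   0.1162]
 [ 0.4349 -0.3256  0.1098]
 [ 0.4347 -0.3275  0.1138]
 [ 0.4346 -0.3295  0.1173]
 [ 0.4349 -0.3338  0.1123]
 [ 0.4318 -0.3189  0.1128]
 [ 0.4316 -0.3208  0.1166]
 [ 0.4316 -0.3236  0.1174]
 [ 0.432  -0.328   0.1114]
 [ 0.4317 -0.3294  0.1173]
 [ 0.4317 -0.3327  0.116 ]
 [ 0.432  -0.3366  0.1125]
 [ 0.4287 -0.3152  0.1154]
 [ 0.4287 -0.3177  0.1171]
 [ 0.4289 -0.3217  0.1127]
 [ 0.4288 -0.3243  0.1143]
 [ 0.4288 -0.3268  0.116 ]
 [ 0.429  -0.3305  0.1128]
 [ 0.4291 -0.3338  0.1113]
 [ 0.429  -0.3365  0.1125]
 [ 0.4289 -0.3388  0.1148]
 [ 0.4259 -0.3158  0.1127]
 [ 0.4257 -0.3175  0.1177]
 [ 0.426  -0.3329  0.1145]
 [ 0.426  -0.3355  0.1158]
 [ 0.4228 -0.312   0.1159]
 [
[... 1800 characters left out ...]
]
 [ 0.4334 -0.3235  0.1144]
 [ 0.4355 -0.3198  0.1165]
 [ 0.4334 -0.3177  0.1146]
 [ 0.4278 -0.3167  0.1094]
 [ 0.4242 -0.315   0.1061]
 [ 0.4311 -0.3367  0.1078]
 [ 0.4369 -0.3316  0.1134]
 [ 0.4404 -0.3274  0.1169]
 [ 0.4384 -0.3252  0.1151]
 [ 0.4373 -0.3228  0.1141]
 [ 0.436  -0.3203  0.113 ]
 [ 0.4344 -0.3332  0.107 ]
 [ 0.4381 -0.329   0.1107]
 [ 0.4379 -0.3261  0.1107]
 [ 0.4367 -0.3236  0.1096]
 [ 0.44   -0.3261  0.1087]
 [ 0.4383 -0.3237  0.1072]
 [ 0.4404 -0.3266  0.1051]
 [ 0.4404 -0.3237  0.1052]]
circle [ 0.3958 -0.3042] 0.027816315255441777
grip top 39 [ 0.4179 -0.317   0.1625] ((416.6839599609375, -317.3045959472656), (16.6768741607666, 13.883962631225586), 48.17086410522461)
```

View pics/zd.png

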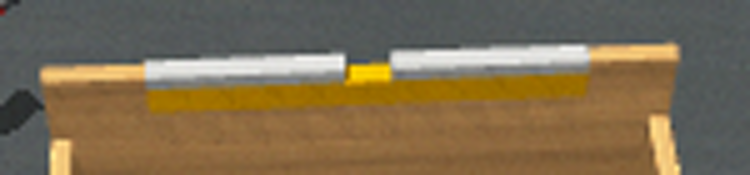

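```bash
python3 - <<'E'
from h import *
np.set_printoptions(precision=4,suppress=True)
for n in("top","scene"):
    s=dict(np.load(n+"0.npz"));P=cloud(s);hsv=cv2.cvtColor(s["color"],cv2.COLOR_BGR2HSV)
    H,S,V=cv2.split(hsv)
    reg=(abs(P[...,0]-.575)<.06)&(abs(P[...,1]+.05)<.25)
    m=reg&(P[...,2]>.125)&(P[...,2]<.145)
    steel=m&(S<60)&(V>120); 
    for nm,mm in(("wall",m),("steel",steel)):
        v,u=np.nonzero(mm); q=onz(s,u,v,.135)
        L=cv2.fitLine(q[:,:2].astype(np.float32),cv2.DIST_HUBER,0,1e-4,1e-4).ravel()
        if L[1]<0:L[:2]*=-1
        t=(q[:,:2]-L[2:])@L[:2]
        nn=np.array([-L[1],L[0]]); w=(q[:,:2]-L[2:])@nn
        print(n,nm,len(q),"dir deg",np.degrees(np.arctan2(L[1],L[0])),"ends",L[2:]+L[:2]*t.min(),L[2:]+L[:2]*t.max(),"mid",L[2:]+L[:2]*(t.min()+t.max())/2,"len",np.ptp(t),"width",np.percentile(w,[2,50,98]),"z",np.median(P[mm][:,2]))
    ymask=reg&(H>20)&(H<32)&(S>150)&(V>190)
    v,u=np.nonzero(ymask);q=onz(s,u,v,.126);print("notch",len(q),u.min(),u.max(),v.min(),v.max(),q.mean(0),np.ptp(q,0))
    z=P[...,2]
    # other walls 90mm
    m2=(abs(P[...,0]-.69)<.15)&(abs(P[...,1]+.05)<.25)&(z>.08)&(z<.1)&(H<25)&(S>60)
    v,u=np.nonzero(m2);q=onz(s,u,v,.09)
    print("box walls",len(q),cv2.minAreaRect(q[:,:2].astype(np.float32)*1000))
    # objects: near jar etc
E
```

```text
top wall 480 dir deg 95.09192 ends [ 0.5874 -0.2687] [0.5534 0.1123] mid [ 0.5704 -0.0782] len 0.382454102482766 width [-0.0065  0.0001  0.0064] z 0.13397664666366693
top steel 336 dir deg 95.155075 ends [ 0.5795 -0.1771] [0.5558 0.0857] mid [ 0.5677 -0.0457] len 0.26386559003037013 width [-0.0064 -0.0001  0.0067] z 0.13442389683130618Traceback (most recent call last):
  File "<stdin>", line 17, in <module>
    return umr_minimum(a, axis, None, out, keepdims, initial, where)
ValueError: zero-size array to reduction operation minimum which has no identity
```

```bash
python3 - <<'E'
from h import *
np.set_printoptions(precision=4,suppress=True)
for n in("top","scene"):
    s=dict(np.load(n+"0.npz"));P=cloud(s);hsv=cv2.cvtColor(s["color"],cv2.COLOR_BGR2HSV)
    H,S,V=cv2.split(hsv)
    reg=(abs(P[...,0]-.575)<.04)&(P[...,1]>-.23)&(P[...,1]<.15)
    m=reg&(P[...,2]>.127)&(P[...,2]<.145)
    v,u=np.nonzero(m); q=onz(s,u,v,.135)
    L=cv2.fitLine(q[:,:2].astype(np.float32),cv2.DIST_HUBER,0,1e-4,1e-4).ravel()
    if L[1]<0:L[:2]*=-1
    t=(q[:,:2]-L[2:])@L[:2]; w=(q[:,:2]-L[2:])@np.array([-L[1],L[0]])
    print(n,len(q),"deg",np.degrees(np.arctan2(L[1],L[0])),"ends",L[2:]+L[:2]*t.min(),L[2:]+L[:2]*t.max(),"mid",L[2:]+L[:2]*(t.min()+t.max())/2,"len",np.ptp(t),"w",np.percentile(w,[2,50,98]),"z",np.median(P[m][:,2]))
    ym=reg&(H>19)&(H<33)&(S>120)
    ym&=(P[...,1]<-.02)&(P[...,1]>-.08)&(V>(190 if n=="scene" else 150))&(P[...,2]>.115)
    v,u=np.nonzero(ym);q=onz(s,u,v,.126)
    if len(q): print("notch",len(q),u.min(),u.max(),v.min(),v.max(),q.mean(0),np.ptp(q,0))
    # row brightness along rail for notch edges: sample steel-vs-yellow
    m2=(P[...,0]>.5)&(P[...,0]<.86)&(abs(P[...,1]+.05)<.25)&(P[...,2]>.08)&(P[...,2]<.1)&(H<25)&(S>60)
    v,u=np.nonzero(m2);q=onz(s,u,v,.09)
    print("walls",len(q),cv2.minAreaRect(q[:,:2].astype(np.float32)*1000))
    v,u=np.nonzero((P[...,1]>.1)&(P[...,1]<.4)&(P[...,0]>.4)&(P[...,0]<.65)&(P[...,2]>.05)&(P[...,2]<.12))
    q=P[v,u]
    for a,b,nm in((.1,.25,"jar"),(.25,.36,"weight")):
        k=q[(q[:,1]>a)&(q[:,1]<b)];print(nm,k.min(0),k.max(0))
E
```

```text
top 456 deg 95.233406 ends [ 0.5832 -0.2152] [0.5532 0.1123] mid [ 0.5682 -0.0515] len 0.3288683814836528 w [-0.0064  0.0001  0.0063] z 0.13412650030455786
notch 11 284 289 193 194 [ 0.5685 -0.0489  0.126 ] [0.0031 0.0147 0.    ]
walls 1163 ((654.618408203125, -69.12655639648438), (322.5867004394531, 379.3432312011719), 5.160671234130859)
jar [0.4241 0.1011 0.0501] [0.6496 0.2499 0.1167]
weight [0.5384 0.3075 0.0502] [0.5765 0.3398 0.0747]
scene 624 deg 95.158745 ends [ 0.5865 -0.2156] [0.5569 0.1122] mid [ 0.5717 -0.0517] len 0.32912597216166595 w [-0.0095 -0.      0.0089] z 0.1338184622469919
notch 28 269 277 213 216 [ 0.5685 -0.0487  0.126 ] [0.0113 0.0207 0.    ]
walls 2378 ((654.7481079101562, -75.72158813476562), (337.10467529296875, 392.9181823730469), 4.905158996582031)
jar [0.4254 0.1002 0.0501] [0.6499 0.25   0.1184]
weight [0.453  0.2503 0.0503] [0.5766 0.3404 0.0727]
```

>>> send_rows(
  commands=[
    [0.4,[0.14,-0.11,0.04],[0,0,-0.005]],
    [0.4,[0.14,-0.11,0.04],[0,0,-0.005]],
    [0.4,[0.14,-0.11,0.04],[0,0,-0.005]],
    [0.4,[0.14,-0.11,0.04],[0,0,-0.005]],
    [0.4,[0.14,-0.11,0],[0,0,-0.005]],
    [0.4,[0.14,-0.11,0],[0,0,-0.005]],
    [0.4,[0.14,-0.11,0],[0,0,-0.005]],
    [0.4,[0.06,-0.19,0],[0,0,-0.005]],
    [0.4,[0.06,-0.19,0],[0,0,-0.005]],
    [0.4,[0.06,-0.19,0],[0,0,-0.005]],
    [0.4,[0.06,-0.19,0],[0,0,0]],
    [0.4,[0.06,-0.19,0],[0,0,0]],
  ],
)

```text
clock: 1.3
tool_pos: [0.5278, 0.2062, 0.2594]
orientation: [180.0, -0.7, -126.0]
force: [0.4, 0.0, -0.2]
opening: 0.0524
```

>>> send_rows(
  commands=[
    [0.4,[0,-0.18,0],[0,0,0]],
    [0.4,[0,-0.18,0],[0,0,0]],
    [0.4,[0,-0.18,0],[0,0,0]],
    [0.4,[0,-0.18,0],[0,0,0]],
    [0.4,[0,-0.18,0],[0,0,0]],
    [0.4,[0,-0.18,0],[0,0,0]],
    [0.4,[0,-0.18,0],[0,0,0]],
    [0.4,[-0.08,-0.17,0],[0,0,0]],
    [0.4,[-0.08,-0.17,0],[0,0,0]],
    [0.4,[-0.08,-0.17,0],[0,0,0]],
    [0.4,[-0.08,-0.17,0],[0,0,0]],
    [0.4,[0,0,0],[0,0,0]],
  ],
)

```text
clock: 2.5
tool_pos: [0.4395, -0.3026, 0.2554]
orientation: [179.7, -1.0, -126.2]
force: [0.6, 0.2, -0.2]
opening: 0.0526
```

```bash
python3 - <<'E'
from h import *
o=sensors.get_obs();print(o["tool_pos"],o["orientation"],o["joint_pos"])
# dipper yaw: rays on hook bar/grip, cup in both
for n in("top","scene"):
    s=dict(np.load(n+"0.npz"));P=cloud(s);H,S,V=cv2.split(cv2.cvtColor(s["color"],cv2.COLOR_BGR2HSV))
    near=(abs(P[...,0]-.405)<.06)&(abs(P[...,1]+.305)<.06)
    b=near&(H>105)&(H<125)&(S>110)&(P[...,2]>.158);v,u=np.nonzero(b);g=onz(s,u,v,.165).mean(0)
    st=near&(S<60)&(V>85)&(P[...,2]>.108)&(P[...,2]<.12)&(P[...,0]>.42);v,u=np.nonzero(st)
    r=cv2.minAreaRect(onz(s,u,v,.115)[:,:2].astype(np.float32)*1000)
    print(n,"grip",g,"bar rect",r)
E
```

```text
[ 0.43952225 -0.30261638  0.25542767] [ 179.71235372   -0.97862911 -126.23655652] [-12.88844461   6.33307525 -14.63981968   0.83652038 -69.68108309
  66.3544721 ]
top grip [ 0.41422583 -0.31647051  0.165     ] bar rect ((427.3452453613281, -324.0843811035156), (18.302818298339844, 23.135229110717773), 44.527442932128906)
scene grip [ 0.41962956 -0.31627519  0.165     ] bar rect ((427.2087707519531, -323.969482421875), (24.810354232788086, 29.564626693725586), 50.876426696777344)
```

```bash
cat >> h.py <<'E'
def corr(target,yaw):
    o=sensors.get_obs()
    rv=(R.from_euler("xyz",[180,0,yaw],degrees=True)*R.from_euler("xyz",o["orientation"],degrees=True).inv()).as_rotvec(degrees=True)
    d=np.array(target)-o["tool_pos"]
    print("clock",round(o["clock"],2),"pos",o["tool_pos"].round(4),"ori",o["orientation"].round(2),"F",o["force"].round(2),"M",o["moment"].round(3),"op",round(float(o["opening"]),4))
    print("delta units",(d/.25).round(4),"turn units",(rv/360).round(5))
E
python3 -c "
from h import *
corr([.416,-.317,.126],-125.5)"
```

```text
clock 2.5 pos [ 0.4395 -0.3026  0.2554] ori [ 179.71   -0.98 -126.24] F [ 0.6   0.19 -0.18] M [ 0.095 -0.091 -0.063] op 0.0526
delta units [-0.0941 -0.0575 -0.5177] turn units [ 0.00173 -0.00224  0.00205]
```

Go above the grip (z ≈ 0.19), then check before going down.

>>> send_rows(
  commands=[
    [0.4,[-0.047,-0.029,-0.08],[0.0009,-0.0011,0.001]],
    [0.4,[-0.047,-0.029,-0.08],[0.0009,-0.0011,0.001]],
    [0.4,[0,0,-0.08],[0,0,0]],
    [0.4,[0,0,0],[0,0,0]],
    [0.4,[0,0,0],[0,0,0]],
  ],
)

```text
clock: 3.0
tool_pos: [0.4136, -0.3188, 0.1935]
orientation: [179.9, 0.1, -125.8]
force: [0.4, 0.3, 0.3]
opening: 0.0527
```

```bash
python3 -c "
from h import *
corr([.416,-.317,.126],-125.5)
s=snapshot('scene');cv2.imwrite('pics/p1.png',cv2.resize(s['color'][90:240,110:260],None,fx=4,fy=4,interpolation=cv2.INTER_CUBIC))
"
```

```text
clock 3.0 pos [ 0.4136 -0.3188  0.1935] ori [ 1.7994e+02  5.0000e-02 -1.2577e+02] F [0.36 0.34 0.35] M [-0.009  0.005  0.044] op 0.0527
delta units [ 0.0094  0.0073 -0.2702] turn units [-2.1e-04 -4.0e-05  7.5e-04]
```

View pics/p1.png

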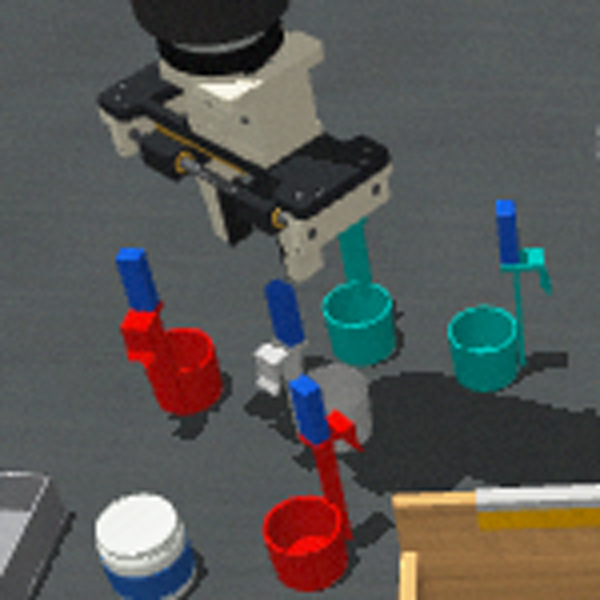

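The fingertips, at (232,240) and (302,275) in the crop, straddle the blue grip, whose top is at (280,287). Nothing else is near them, so I'll descend.

>>> send_rows(
  commands=[
    [0.4,[0.0094,0.007,-0.07],[0,0,0.0005]],
    [0.4,[0,0,-0.07],[0,0,0]],
    [0.4,[0,0,-0.07],[0,0,0]],
    [0.4,[0,0,-0.06],[0,0,0]],
    [0.4,[0,0,0],[0,0,0]],
  ],
)

```text
clock: 3.55
tool_pos: [0.4217, -0.3166, 0.1301]
orientation: [-179.5, 0.2, -125.3]
force: [0.0, -0.1, 1.1]
opening: 0.0524
```

```bash
python3 -c "
from h import *
corr([.416,-.317,.126],-125.5)
s=snapshot('scene');cv2.imwrite('pics/p2.png',cv2.resize(s['color'][90:240,110:260],None,fx=4,fy=4,interpolation=cv2.INTER_CUBIC))
"
```

```text
clock 3.55 pos [ 0.4217 -0.3166  0.1301] ori [-179.51    0.18 -125.33] F [ 0.05 -0.1   1.07] M [-0.001  0.048 -0.029] op 0.0524
delta units [-0.0227 -0.0016 -0.0164] turn units [ 0.00038  0.00139 -0.00046]
```

View pics/p2.png

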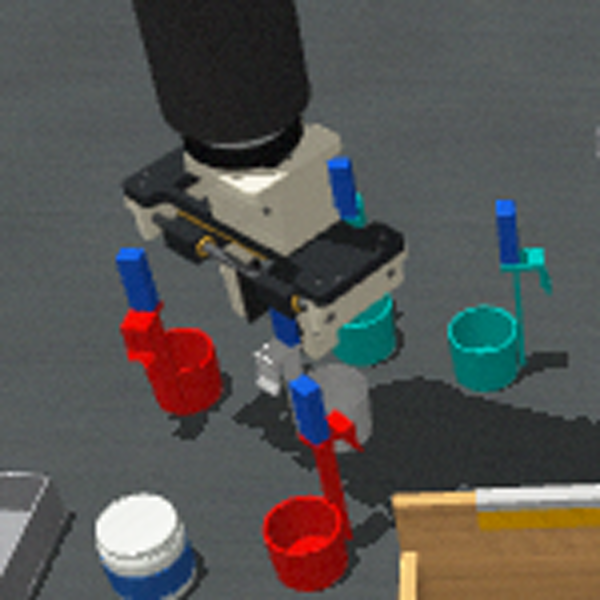

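The grip is between the fingers; I'll correct x by −5 mm and close.

>>> send_rows(
  commands=[
    [0.4,[-0.02,0,-0.012],[0.0004,0.0014,0]],
    [0.4,[0,0,0],[0,0,0]],
    [1,[0,0,0],[0,0,0]],
    [1,[0,0,0],[0,0,0]],
    [1,[0,0,0],[0,0,0]],
    [1,[0,0,0],[0,0,0]],
    [1,[0,0,0],[0,0,0]],
    [1,[0,0,0],[0,0,0]],
    [1,[0,0,0],[0,0,0]],
  ],
)

```text
clock: 4.5
tool_pos: [0.4195, -0.3176, 0.1324]
orientation: [-179.6, 0.1, -125.2]
force: [-0.1, -0.1, -0.6]
opening: 0.0178
```

```bash
python3 -c "
from h import *
corr([.416,-.317,.126],-125.5)
s=snapshot('scene');cv2.imwrite('pics/p3.png',cv2.resize(s['color'][90:240,110:260],None,fx=4,fy=4,interpolation=cv2.INTER_CUBIC))
"
```

```text
clock 4.5 pos [ 0.4195 -0.3176  0.1324] ori [-1.7960e+02  7.0000e-02 -1.2525e+02] F [-0.14 -0.12 -0.57] M [-0.024 -0.008 -0.017] op 0.0178
delta units [-0.0139  0.0026 -0.0258] turn units [ 0.00047  0.00102 -0.0007 ]
```

View pics/p3.png

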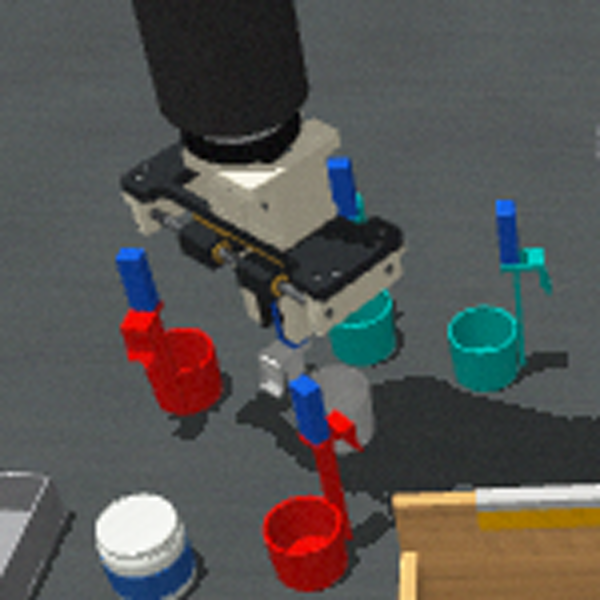

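>>> send_rows(
  commands=[
    [1,[0,0,0.06],[0,0,0]],
    [1,[0,0,0.1],[0,0,0]],
    [1,[0,0,0.14],[0,0,0]],
    [1,[0,0,0.14],[0,0,0]],
    [1,[0,0,0.14],[0,0,0]],
    [1,[0,0,0.14],[0,0,0]],
    [1,[0,0,0.08],[0,0,0]],
    [1,[0,0,0],[0,0,0]],
    [1,[0,0,0],[0,0,0]],
  ],
)

```text
clock: 5.45
tool_pos: [0.4155, -0.3158, 0.3372]
orientation: [180.0, 0.0, -125.3]
force: [0.8, 0.3, -2.0]
opening: 0.0176
```

```bash
python3 -c "
from h import *
corr([.40,-.11,.33],-84.8)
for n in('scene','top'):
  s=snapshot(n);np.savez(n+'1.npz',**s);cv2.imwrite('pics/p4%s.png'%n,cv2.resize(s['color'][60:210,110:260] if n=='scene' else s['color'][175:325,300:450],None,fx=4,fy=4,interpolation=cv2.INTER_CUBIC))
"
```

```text
clock 5.45 pos [ 0.4155 -0.3158  0.3372] ori [ 1.7999e+02  3.0000e-02 -1.2531e+02] F [ 0.84  0.35 -2.01] M [ 0.     0.007 -0.022] op 0.0176
delta units [-0.062   0.8234 -0.029 ] turn units [-8.0000e-05 -0.0000e+00  1.1252e-01]
```

View pics/p4scene.png

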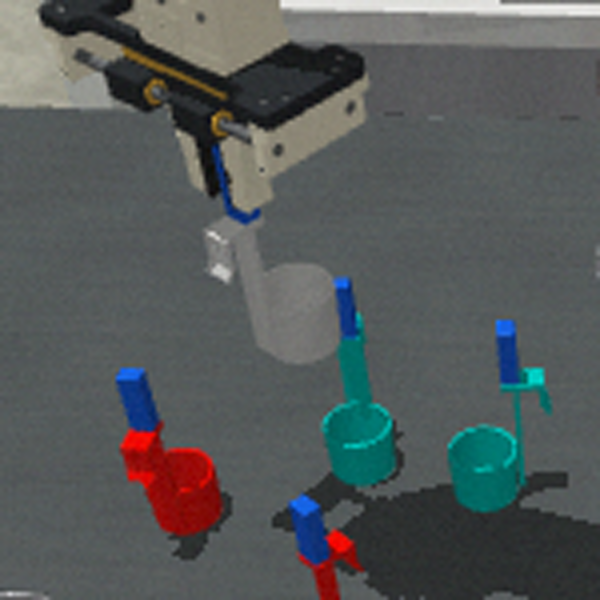

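View pics/p4top.png

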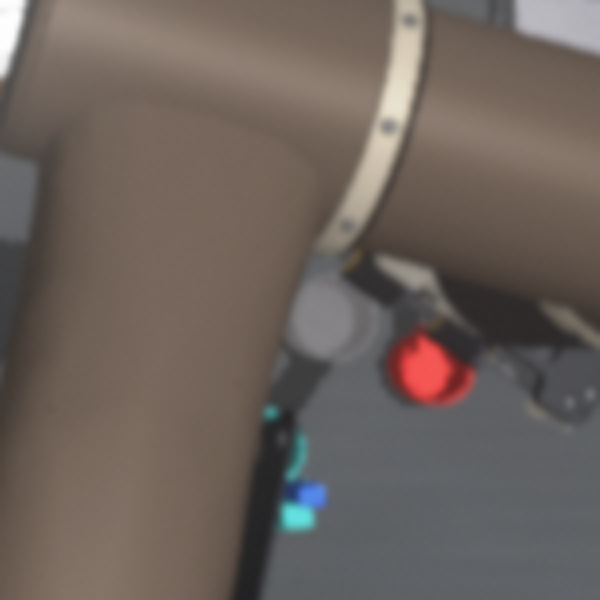

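```bash
python3 - <<'E'
from h import *
np.set_printoptions(precision=4,suppress=True)
s=dict(np.load("scene1.npz"));P=cloud(s);H,S,V=cv2.split(cv2.cvtColor(s["color"],cv2.COLOR_BGR2HSV))
b=(abs(P[...,0]-.4)<.07)&(abs(P[...,1]+.305)<.06)&(P[...,2]>.17)&(P[...,2]<.33)
T=np.array([.4155,-.3158]);
th=np.radians(-35.3);ex=np.array([np.cos(th),np.sin(th)]);ey=np.array([-ex[1],ex[0]])
q=P[b];L=np.c_[(q[:,:2]-T)@ex,(q[:,:2]-T)@ey,q[:,2]]
for z in np.arange(.18,.33,.008):
    k=L[abs(L[:,2]-z)<.004]
    if len(k): print(round(z,3),len(k),"x",np.percentile(k[:,0],[2,50,98]),"y",np.percentile(k[:,1],[2,50,98]))
E
```

```text
0.204 17 x [-0.0342 -0.0146 -0.0059] y [0.0026 0.0185 0.0252]
0.212 36 x [-0.0442 -0.0188 -0.001 ] y [-0.0218  0.0206  0.0263]
0.22 81 x [-0.0547 -0.027   0.0015] y [-0.0252  0.0072  0.0263]
0.228 74 x [-0.0555 -0.0286  0.0014] y [-0.0254  0.0085  0.0263]
0.236 91 x [-0.0557 -0.0307  0.0014] y [-0.0257  0.0028  0.0268]
0.244 97 x [-0.0557 -0.0325  0.0019] y [-0.0269  0.0051  0.0274]
0.252 57 x [-0.0576 -0.0296  0.0019] y [-0.0253  0.0042  0.027 ]
0.26 14 x [-0.0023  0.0012  0.0025] y [-0.0093  0.0038  0.0102]
0.268 13 x [-0.0014  0.0008  0.0029] y [-0.0061  0.0029  0.0092]
0.276 17 x [-0.0005  0.0007  0.0025] y [-0.0102  0.0011  0.0107]
0.284 15 x [-0.0024  0.001   0.002 ] y [-0.0104  0.0019  0.011 ]
0.292 30 x [-0.0016  0.0216  0.0256] y [-0.0093  0.0022  0.0095]
0.3 33 x [-0.0015  0.019   0.0227] y [-0.0097  0.0033  0.0106]
0.308 24 x [-0.0014  0.0203  0.0231] y [-0.0091  0.0054  0.0107]
0.316 58 x [-0.0099  0.014   0.0227] y [-0.0096  0.0063  0.0101]
0.324 34 x [-0.0084  0.003   0.0188] y [-0.0088  0.0029  0.0091]
```

>>> send_rows(
  commands=[
    [1,[0.04,0.09,0],[0,0,0.012]],
    [1,[0.06,0.14,0],[0,0,0.014]],
    [1,[0.06,0.14,0],[0,0,0.014]],
    [1,[0.06,0.14,0],[0,0,0.014]],
    [1,[0.06,0.14,0],[0,0,0.014]],
    [1,[0.06,0.14,0],[0,0,0.014]],
    [1,[0.06,0.14,0],[0,0,0.014]],
    [1,[0.06,0.14,0],[0,0,0.014]],
    [1,[0.03,0.07,0],[0,0,0]],
    [1,[0,0,0],[0,0,0]],
    [1,[0,0,0],[0,0,0]],
  ],
)

```text
clock: 6.65
tool_pos: [0.5348, -0.0186, 0.3198]
orientation: [178.4, -0.2, -84.2]
force: [-0.3, 0.7, -1.8]
opening: 0.0179
```

```bash
python3 -c "
from h import *
corr([.5545,-.0219,.215],-84.8)
"
```

```text
clock 6.65 pos [ 0.5348 -0.0186  0.3198] ori [178.4   -0.24 -84.19] F [-0.25  0.75 -1.84] M [-0.029 -0.174  0.044] op 0.0179
delta units [ 0.0788 -0.0131 -0.4193] turn units [ 0.00109 -0.00435 -0.00169]
```

>>> send_rows(
  commands=[
    [1,[0.04,-0.006,-0.08],[0.0005,-0.002,-0.0008]],
    [1,[0.04,-0.007,-0.1],[0.0005,-0.002,-0.0008]],
    [1,[0,0,-0.1],[0,0,0]],
    [1,[0,0,-0.08],[0,0,0]],
    [1,[0,0,0],[0,0,0]],
    [1,[0,0,0],[0,0,0]],
    [1,[0,0,0],[0,0,0]],
  ],
)

```text
clock: 7.35
tool_pos: [0.5523, -0.0283, 0.2258]
orientation: [179.7, -0.1, -85.2]
force: [-0.6, 1.0, -1.1]
opening: 0.018
```

```bash
python3 -c "
from h import *
corr([.5545,-.0219,.215],-84.8)
for n in('scene','top'):
  s=snapshot(n);np.savez(n+'2.npz',**s)
  cv2.imwrite('pics/p5%s.png'%n,cv2.resize(s['color'][120:250,200:350],None,fx=5,fy=4.5,interpolation=cv2.INTER_CUBIC))
"
```

```text
clock 7.35 pos [ 0.5523 -0.0283  0.2258] ori [ 1.7974e+02 -1.0000e-01 -8.5190e+01] F [-0.61  1.04 -1.09] M [ 0.015 -0.022 -0.025] op 0.018
delta units [ 0.0088  0.0257 -0.0433] turn units [ 0.00034 -0.0007   0.00109]
```

View pics/p5scene.png

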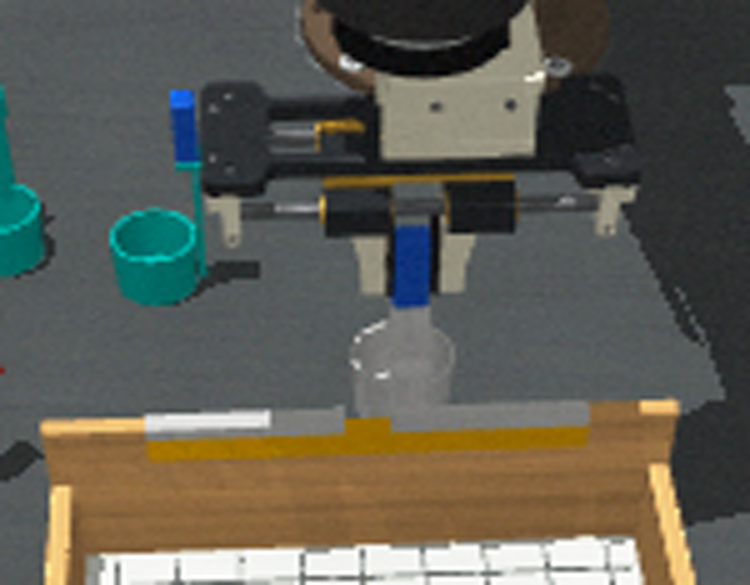

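View pics/p5top.png

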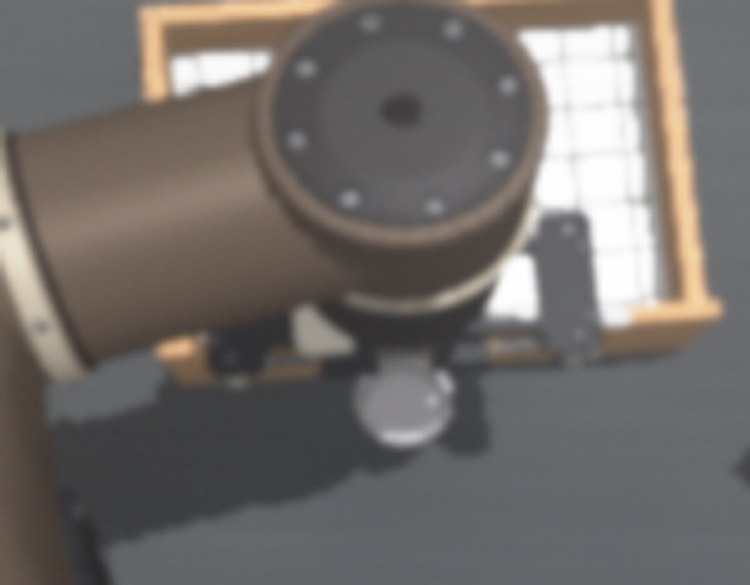

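```bash
python3 - <<'E'
from h import *
np.set_printoptions(precision=4,suppress=True)
s=dict(np.load("scene2.npz"));P=cloud(s)
th=np.radians(5.2);ex=np.array([np.cos(th),np.sin(th)]);ey=np.array([-ex[1],ex[0]])
M=np.array([.5684,-.0515])
L=np.concatenate([(P[...,:2]-M)@np.c_[ex,ey],P[...,2:]],-1)
t=(np.array([.5523,-.0283])-M)@np.c_[ex,ey];print("tcp in box",t)
q=L[(abs(L[...,0]+.01)<.06)&(abs(L[...,1]-t[1])<.014)&(L[...,2]>.1)&(L[...,2]<.24)]
for z in np.arange(.13,.24,.006):
    k=q[abs(q[:,2]-z)<.003]
    if len(k): print(round(z,3),len(k),"x",np.percentile(k[:,0],[2,50,98]),"y",np.percentile(k[:,1],[2,50,98]))
# rail far from the dipper
q=L[(abs(L[...,0])<.03)&(abs(abs(L[...,1]-.003)-.045)<.022)&(abs(L[...,2]-.134)<.004)]
print("rail x edges",np.percentile(q[:,0],[1,5,50,95,99]),len(q), np.median(q[:,2]))
t=dict(np.load("top0.npz"));P=cloud(t);L=np.concatenate([(P[...,:2]-M)@np.c_[ex,ey],P[...,2:]],-1)
q=L[(abs(L[...,0])<.03)&(abs(abs(L[...,1]-.003)-.045)<.022)&(abs(L[...,2]-.134)<.006)]
print("top rail x edges",np.percentile(q[:,0],[1,5,50,95,99]),len(q), np.median(q[:,2]))
E
```

```text
tcp in box [-0.0139  0.0246]
0.13 35 x [-0.0681 -0.0113  0.0082] y [0.0118 0.0244 0.0384]
0.136 59 x [-0.0685 -0.0036  0.0066] y [0.0118 0.0237 0.038 ]
0.142 16 x [-0.0676 -0.0142 -0.0119] y [0.0123 0.0228 0.0343]
0.148 12 x [-0.0157 -0.0134 -0.0124] y [0.0135 0.0226 0.0311]
0.154 9 x [-0.0169 -0.0142 -0.0122] y [0.0136 0.0187 0.0309]
0.16 1 x [-0.017 -0.017 -0.017] y [0.0137 0.0137 0.0137]
0.184 22 x [0.0046 0.0086 0.0114] y [0.0142 0.0242 0.0317]
0.19 16 x [0.0057 0.0072 0.0089] y [0.0141 0.0216 0.0316]
0.196 12 x [0.0051 0.0063 0.0081] y [0.0145 0.024  0.0315]
0.202 13 x [0.005  0.0069 0.0086] y [0.014  0.0214 0.0307]
0.208 57 x [-0.0144 -0.0031  0.0074] y [0.0141 0.0226 0.0324]
0.214 15 x [-0.0133 -0.0123  0.0026] y [0.0157 0.0249 0.0317]
0.22 12 x [-0.014  -0.0125 -0.0104] y [0.0174 0.0237 0.0323]
0.226 15 x [-0.0121 -0.0102 -0.0038] y [0.0119 0.0246 0.0364]
0.232 23 x [-0.013  -0.0111 -0.003 ] y [0.0129 0.027  0.0374]
0.238 20 x [-0.0126 -0.0096 -0.0034] y [0.0118 0.0231 0.0382]
rail x edges [-0.0253 -0.0143  0.001   0.0068  0.0077] 173 0.13430713168981856
top rail x edges [-0.006  -0.0056 -0.0002  0.0057  0.0062] 131 0.13497492806750988
```

>>> send_rows(
  commands=[
    [1,[0.012,0.026,-0.06],[0.0003,-0.0007,0.001]],
    [1,[0,0,-0.06],[0,0,0]],
    [1,[0,0,0],[0,0,0]],
    [1,[0,0,0],[0,0,0]],
  ],
)

```text
clock: 7.85
tool_pos: [0.5579, -0.0211, 0.2003]
orientation: [-179.5, 0.0, -84.8]
force: [-0.3, -0.8, -1.2]
opening: 0.0176
```

```bash
cat >>h.py <<'E'
def box():
    th=np.radians(5.2);ex=np.array([np.cos(th),np.sin(th)]);ey=np.array([-ex[1],ex[0]]);M=np.array([.5684,-.0515])
    A=np.c_[ex,ey];o=sensors.get_obs();t=(o["tool_pos"][:2]-M)@A
    print("clock",round(o["clock"],2),"tcp box",t.round(4),"hook(box, by tool)",(t+[.0105,0]).round(4),"hook z",round(o["tool_pos"][2]-.0224,4),"ori",o["orientation"].round(2),"F",o["force"].round(2))
    s=snapshot("scene");P=cloud(s);L=np.concatenate([(P[...,:2]-M)@A,P[...,2:]],-1);hz=o["tool_pos"][2]-.0224
    q=L[(L[...,0]>-.02)&(L[...,0]<.03)&(abs(L[...,1]-t[1])<.009)&(L[...,2]>max(.142,hz-.015))&(L[...,2]<hz+.003)];q=q[q[:,0]>-.004]
    print("lip outer x",np.percentile(q[:,0],[10,50,90]).round(4) if len(q) else None,len(q),"want .0120+.001")
    return s
E
python3 - <<'E'
from h import *
box(); corr([.5552,-.0219,.17],-84.8)
E
```

```text
clock 7.85 tcp box [-0.0077  0.0312] hook(box, by tool) [0.0028 0.0312] hook z 0.1779 ori [-1.795e+02  4.000e-02 -8.478e+01] F [-0.32 -0.82 -1.22]
lip outer x [0.0108 0.0137 0.015 ] 35 want .0120+.001
clock 7.9 pos [ 0.5579 -0.0211  0.2003] ori [-1.795e+02  5.000e-02 -8.478e+01] F [-0.91 -0.12 -0.76] M [-0.102  0.027  0.033] op 0.0176
delta units [-0.0109 -0.0033 -0.1212] turn units [-2.50e-04  1.38e-03 -6.00e-05]
```

>>> send_rows(
  commands=[
    [1,[-0.01,0,-0.03],[0,0.001,0]],
    [1,[0,0,0],[0,0,0]],
    [1,[0,0,0],[0,0,0]],
  ],
)

```text
clock: 8.2
tool_pos: [0.5562, -0.0209, 0.1942]
orientation: [-179.7, 0.1, -84.8]
force: [-0.1, 0.1, -2.0]
opening: 0.0177
```

```bash
python3 - <<'E'
from h import *
s=box();cv2.imwrite('pics/p6.png',cv2.resize(s['color'][150:240,220:320],None,fx=6,fy=6,interpolation=cv2.INTER_CUBIC))
E
```

```text
clock 8.2 tcp box [-0.0094  0.0316] hook(box, by tool) [0.0011 0.0316] hook z 0.1718 ori [-1.7971e+02  1.0000e-01 -8.4770e+01] F [-0.08  0.07 -2.04]
lip outer x [0.0101 0.0114 0.0129] 38 want .0120+.001
```

View pics/p6.png

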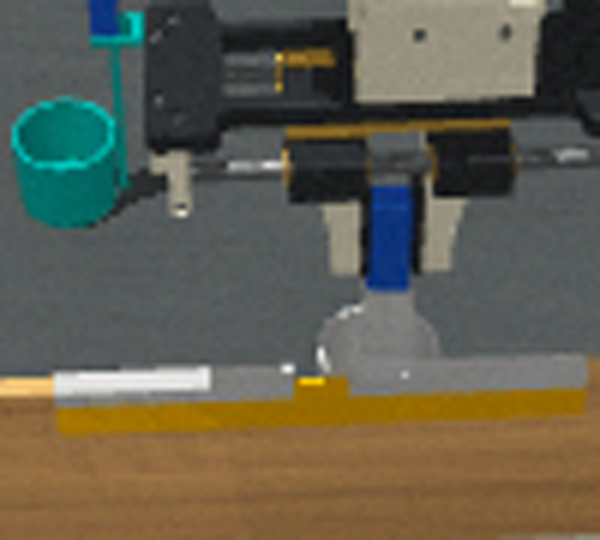

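>>> send_rows(
  commands=[
    [1,[-0.004,0,-0.024],[0,0,0]],
    [1,[0,0,-0.02],[0,0,0]],
    [1,[0,0,0],[0,0,0]],
  ],
)

```text
clock: 8.55
tool_pos: [0.555, -0.0209, 0.1823]
orientation: [-179.7, 0.1, -84.8]
force: [-0.2, 0.1, -1.2]
opening: 0.0176
```

```bash
python3 -c "
from h import *
box()"
```

```text
clock 8.55 tcp box [-0.0106  0.0317] hook(box, by tool) [-0.0001  0.0317] hook z 0.1599 ori [-1.797e+02  1.100e-01 -8.479e+01] F [-0.18  0.09 -1.24]
lip outer x [0.009  0.0105 0.0126] 35 want .0120+.001
```

>>> send_rows(
  commands=[
    [1,[0,0,-0.016],[0,0,0]],
    [1,[0,0,-0.012],[0,0,0]],
    [1,[0,0,0],[0,0,0]],
  ],
)

```text
clock: 8.9
tool_pos: [0.5552, -0.0209, 0.175]
orientation: [-179.7, 0.1, -84.8]
force: [-0.2, -0.8, -0.2]
opening: 0.018
```

```bash
python3 -c "
from h import *
box()"
```

```text
clock 8.9 tcp box [-0.0103  0.0316] hook(box, by tool) [0.0002 0.0316] hook z 0.1526 ori [-1.7969e+02  1.0000e-01 -8.4770e+01] F [-0.17 -0.81 -0.24]
lip outer x [0.0087 0.0106 0.0119] 26 want .0120+.001
```

>>> send_rows(
  commands=[
    [1,[0,0,-0.012],[0,0,0]],
    [1,[0,0,-0.012],[0,0,0]],
    [1,[0,0,0],[0,0,0]],
  ],
)

```text
clock: 9.25
tool_pos: [0.5555, -0.0209, 0.1689]
orientation: [-179.7, 0.1, -84.8]
force: [-0.8, 0.2, -1.8]
opening: 0.0179
```

```bash
python3 -c "
from h import *
s=box();cv2.imwrite('pics/p7.png',cv2.resize(s['color'][150:240,220:320],None,fx=6,fy=6,interpolation=cv2.INTER_CUBIC))"
```

```text
clock 9.25 tcp box [-0.0101  0.0316] hook(box, by tool) [0.0004 0.0316] hook z 0.1465 ori [-1.7966e+02  1.0000e-01 -8.4770e+01] F [-0.79  0.21 -1.76]
lip outer x [0.0091 0.0108 0.0119] 16 want .0120+.001
```

View pics/p7.png

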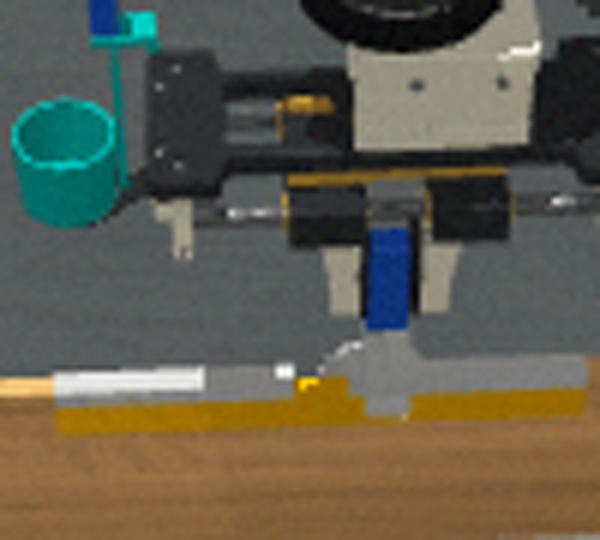

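The lip (365–410, 395–415) is now on the inside face of the rail, so the hook straddles it. I'll lower until it touches.

>>> send_rows(
  commands=[
    [1,[0,0,-0.014],[0,0,0]],
    [1,[0,0,-0.012],[0,0,0]],
    [1,[0,0,0],[0,0,0]],
  ],
)

```text
clock: 9.6
tool_pos: [0.5557, -0.0209, 0.1622]
orientation: [-179.6, 0.1, -84.8]
force: [-1.0, 0.5, -1.6]
opening: 0.0175
```

```bash
python3 -c "
from h import *
box()"
```

```text
clock 9.6 tcp box [-0.0099  0.0316] hook(box, by tool) [0.0006 0.0316] hook z 0.1398 ori [-1.7962e+02  1.1000e-01 -8.4770e+01] F [-0.97  0.45 -1.55]
lip outer x [-0.0021  0.      0.0043] 4 want .0120+.001
```

>>> send_rows(
  commands=[
    [1,[0,0,-0.01],[0,0,0]],
    [1,[0,0,-0.008],[0,0,0]],
    [1,[0,0,0],[0,0,0]],
  ],
)

```text
clock: 9.95
tool_pos: [0.5558, -0.0209, 0.1576]
orientation: [-179.6, 0.1, -84.8]
force: [-0.8, 0.3, -1.7]
opening: 0.018
```

```bash
python3 -c "
from h import *
box()"
```

```text
clock 9.95 tcp box [-0.0098  0.0316] hook(box, by tool) [0.0007 0.0316] hook z 0.1352 ori [-1.7961e+02  1.0000e-01 -8.4770e+01] F [-0.75  0.34 -1.7 ]
lip outer x None 0 want .0120+.001
```

>>> send_rows(
  commands=[
    [1,[0,0,-0.006],[0,0,0]],
    [1,[0,0,-0.006],[0,0,0]],
    [1,[0,0,0],[0,0,0]],
  ],
)

```text
clock: 10.3
tool_pos: [0.5561, -0.0209, 0.1556]
orientation: [-179.6, 0.1, -84.7]
force: [-2.5, 1.3, 3.5]
opening: 0.0178
```

```bash
python3 -c "
from h import *
box()"
```

```text
clock 10.3 tcp box [-0.0095  0.0316] hook(box, by tool) [0.001  0.0316] hook z 0.1332 ori [-1.7955e+02  9.0000e-02 -8.4750e+01] F [-2.53  1.28  3.49]
lip outer x None 0 want .0120+.001
```

>>> send_rows(
  commands=[
    [1,[-0.002,-0.016,0],[0,0,0]],
    [1,[0,-0.016,0],[0,0,0]],
    [1,[0.001,-0.016,0],[0,0,0]],
  ],
)

```text
clock: 10.65
tool_pos: [0.5572, -0.0324, 0.1565]
orientation: [-179.3, 0.2, -84.7]
force: [0.3, 2.4, 1.4]
opening: 0.0179
```

```bash
python3 -c "
from h import *
box()"
```

```text
clock 10.65 tcp box [-0.0094  0.0201] hook(box, by tool) [0.0011 0.0201] hook z 0.1341 ori [-1.7934e+02  1.6000e-01 -8.4680e+01] F [0.31 2.42 1.43]
lip outer x None 0 want .0120+.001
```

>>> send_rows(
  commands=[
    [1,[0.001,-0.014,-0.002],[0,0.0015,0]],
    [1,[0.001,-0.012,-0.001],[0,0,0]],
    [1,[0.001,-0.012,-0.001],[0,0,0]],
  ],
)

```text
clock: 11.0
tool_pos: [0.5587, -0.043, 0.1557]
orientation: [-179.9, 0.2, -84.7]
force: [-0.9, 2.8, 2.9]
opening: 0.0179
```

```bash
python3 -c "
from h import *
box();corr([.5577,-.0488,.156],-84.8)"
```

```text
clock 11.0 tcp box [-0.0089  0.0093] hook(box, by tool) [0.0016 0.0093] hook z 0.1333 ori [-179.87    0.23  -84.7 ] F [-0.86  2.79  2.93]
lip outer x None 0 want .0120+.001
clock 11.05 pos [ 0.5588 -0.0433  0.1557] ori [-179.86    0.22  -84.7 ] F [1.76 0.78 2.21] M [ 0.571 -0.179  0.068] op 0.0177
delta units [-0.0042 -0.0218  0.0011] turn units [-0.00064  0.00032 -0.00027]
```

>>> send_rows(
  commands=[
    [1,[-0.003,-0.01,-0.003],[0,0,0]],
    [1,[0,-0.008,-0.002],[0,0,0]],
  ],
)

```text
clock: 11.25
tool_pos: [0.5584, -0.048, 0.1546]
orientation: [-179.8, 0.2, -84.7]
force: [0.8, -0.4, -0.8]
opening: 0.0179
```

```bash
python3 -c "
from h import *
box();corr([.5577,-.0488,.156],-84.8)"
```

```text
clock 11.25 tcp box [-0.0096  0.0044] hook(box, by tool) [0.0009 0.0044] hook z 0.1322 ori [-179.8     0.23  -84.7 ] F [ 0.79 -0.43 -0.82]
lip outer x None 0 want .0120+.001
clock 11.3 pos [ 0.5579 -0.0484  0.1542] ori [-179.87    0.21  -84.71] F [ 0.58 -0.09 -1.13] M [-0.151 -0.008  0.035] op 0.0177
delta units [-0.0009 -0.0015  0.0072] turn units [-0.00062  0.00029 -0.00024]
```

The contact force is gone and z is still falling, so the hook is over the notch. I'll lower it gently.

>>> send_rows(
  commands=[
    [1,[0,0,-0.008],[0,0,0]],
    [1,[0,0,-0.006],[0,0,0]],
    [1,[0,0,0],[0,0,0]],
  ],
)

```text
clock: 11.6
tool_pos: [0.5568, -0.0494, 0.149]
orientation: [180.0, 0.2, -84.8]
force: [2.0, 0.1, -0.5]
opening: 0.0179
```

```bash
python3 -c "
from h import *
box();corr([.5577,-.0488,.1484],-84.8)"
```

```text
clock 11.6 tcp box [-0.0114  0.0032] hook(box, by tool) [-0.0009  0.0032] hook z 0.1266 ori [ 1.7997e+02  1.6000e-01 -8.4750e+01] F [ 2.01  0.06 -0.5 ]
lip outer x None 0 want .0120+.001
clock 11.65 pos [ 0.5568 -0.0494  0.1491] ori [ 1.7997e+02  1.6000e-01 -8.4750e+01] F [ 1.05  0.22 -0.41] M [ 0.033 -0.497  0.013] op 0.0179
delta units [ 0.0036  0.0022 -0.0029] turn units [-0.00044 -0.00013 -0.00013]
```

>>> send_rows(
  commands=[
    [1,[0.002,0,-0.005],[0,0,0]],
    [1,[0,0,0],[0,0,0]],
    [1,[0,0,0],[0,0,0]],
  ],
)

```text
clock: 11.95
tool_pos: [0.557, -0.0494, 0.1478]
orientation: [179.9, 0.1, -84.7]
force: [-0.8, -0.1, 1.0]
opening: 0.018
```

```bash
python3 -c "
from h import *
s=box();cv2.imwrite('pics/p8.png',cv2.resize(s['color'][150:240,220:320],None,fx=6,fy=6,interpolation=cv2.INTER_CUBIC))"
```

```text
clock 11.95 tcp box [-0.0111  0.0031] hook(box, by tool) [-0.0006  0.0031] hook z 0.1254 ori [ 1.7992e+02  1.5000e-01 -8.4740e+01] F [-0.76 -0.08  1.03]
lip outer x None 0 want .0120+.001
```

View pics/p8.png

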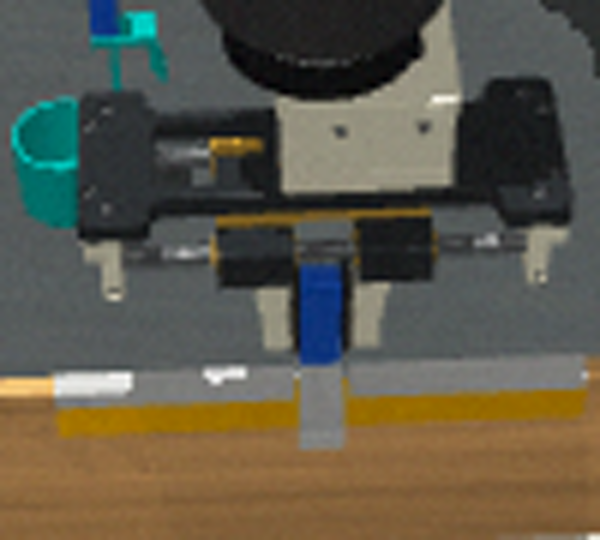

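The hook sits centred in the notch, with yellow slivers on both sides at (298,385) and (345,385). It is home at z ≈ 0.1254 with about 3 N of bearing. Opening the gripper now.

>>> send_rows(
  commands=[
    [0.6,[0,0,0],[0,0,0]],
    [0.5,[0,0,0],[0,0,0]],
    [0.4,[0,0,0],[0,0,0]],
    [0.4,[0,0,0],[0,0,0]],
    [0.4,[0,0,0],[0,0,0]],
    [0.4,[0,0,0],[0,0,0]],
  ],
)

```text
clock: 12.6
tool_pos: [0.5566, -0.0495, 0.1478]
orientation: [179.9, 0.1, -84.7]
force: [-0.7, 0.5, -0.1]
opening: 0.0519
```

```bash
python3 -c "
from h import *
s=box();cv2.imwrite('pics/p9.png',cv2.resize(s['color'][150:240,220:320],None,fx=6,fy=6,interpolation=cv2.INTER_CUBIC))"
```

```text
clock 12.6 tcp box [-0.0116  0.003 ] hook(box, by tool) [-0.0011  0.003 ] hook z 0.1254 ori [ 1.7988e+02  1.4000e-01 -8.4750e+01] F [-0.74  0.47 -0.08]
lip outer x None 0 want .0120+.001
```

View pics/p9.png

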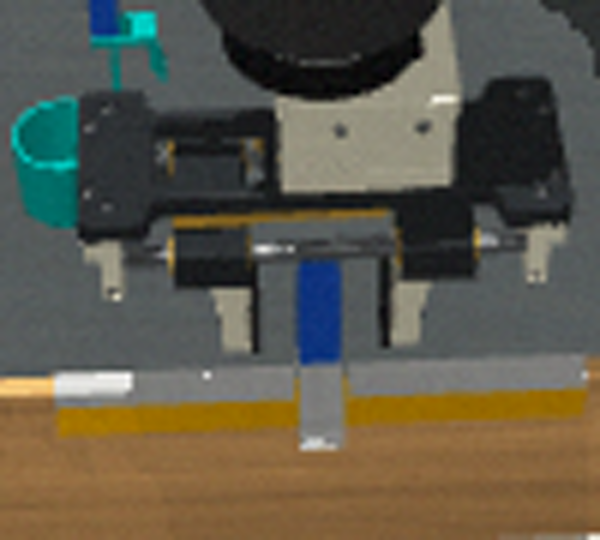

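The fingers are clear by about 17 mm on each side, so I'll retreat straight up.

>>> send_rows(
  commands=[
    [0.4,[0,0,0.04],[0,0,0]],
    [0.4,[0,0,0.08],[0,0,0]],
    [0.4,[0,0,0.12],[0,0,0]],
    [0.4,[0,0,0.16],[0,0,0]],
    [0.4,[0,0,0.16],[0,0,0]],
    [0.4,[-0.1,0.1,0.1],[0,0,0]],
    [0.4,[-0.1,0.1,0.1],[0,0,0]],
    [0.4,[-0.1,0.15,0],[0,0,0]],
    [0.4,[0,0.18,0],[0,0,0]],
    [0.4,[0,0.18,0],[0,0,0]],
    [0.4,[0,0,0],[0,0,0]],
    [0.4,[0,0,0],[0,0,0]],
  ],
)

```text
clock: 13.85
tool_pos: [0.4758, 0.1319, 0.3554]
orientation: [-179.7, 0.4, -84.9]
force: [0.3, 0.3, -0.2]
opening: 0.0526
```

```bash
python3 - <<'E'
from h import *
np.set_printoptions(precision=4,suppress=True)
for n in('scene','top'):
    s=snapshot(n);cv2.imwrite('pics/f%s.png'%n,s['color'])
    cv2.imwrite('pics/g%s.png'%n,cv2.resize(s['color'][150:240,220:330],None,fx=6,fy=6,interpolation=cv2.INTER_CUBIC))
    P=cloud(s);th=np.radians(5.2);A=np.array([[np.cos(th),-np.sin(th)],[np.sin(th),np.cos(th)]])
    L=np.concatenate([(P[...,:2]-[.5684,-.0515])@A,P[...,2:]],-1)
    H,S,V=cv2.split(cv2.cvtColor(s["color"],cv2.COLOR_BGR2HSV))
    m=(abs(L[...,0]+.02)<.06)&(abs(L[...,1]-.003)<.04)&(H>105)&(H<125)&(S>110)&(L[...,2]>.12)
    q=L[m]
    if len(q):
        print(n,len(q),"grip min/max",q.min(0),q.max(0),"med",np.median(q,0))
        for a in (.14,.155,.17): k=q[abs(q[:,2]-a)<.006]; print(a,len(k),np.median(k,0) if len(k) else '')
    st=L[(L[...,0]>-.015)&(L[...,0]<.02)&(abs(L[...,1]-.003)<.008)&(S<60)&(L[...,2]>.08)&(L[...,2]<.14)]
    print("hook",len(st),np.percentile(st,[5,50,95],axis=0) if len(st) else '')
E
```

```text
scene 116 grip min/max [-0.026  -0.0048  0.1325] [-0.0075  0.0112  0.1822] med [-0.0113  0.003   0.1626]
0.14 24 [-0.0098  0.0043  0.1401]
0.155 24 [-0.0112  0.003   0.1554]
0.17 23 [-0.0114  0.0029  0.1711]
hook 85 [[-0.0058 -0.0032  0.1044]
 [ 0.0097  0.0045  0.1246]
 [ 0.0144  0.0101  0.1321]]
top 18 grip min/max [-0.0246 -0.0051  0.1748] [-0.0158  0.0091  0.1853] med [-0.0195  0.0034  0.1799]
0.14 0 
0.155 0 
0.17 2 [-0.0169  0.0029  0.1752]
hook 26 [[-0.0025 -0.003   0.126 ]
 [ 0.0034  0.0033  0.1319]
 [ 0.0103  0.0094  0.1347]]
```

View pics/gscene.png

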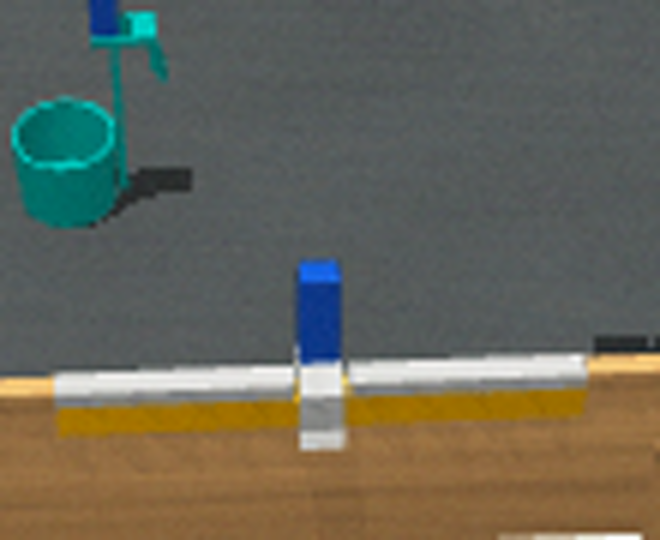

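View pics/ftop.png

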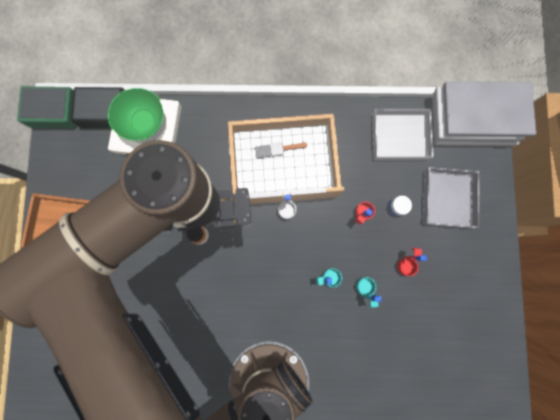

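View pics/fscene.png

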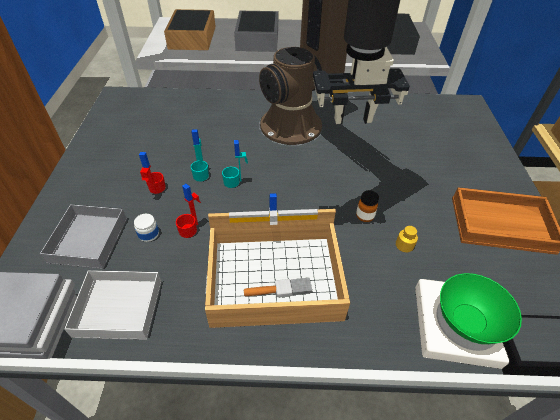

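The dipper hangs alone in the notch, and its cup is outside at (287,211) in top. The grip top is at z ≈ 0.180, which puts the hook underside at about 0.1255 m. The jar (368,205), weight (407,239), brush and white tin (147,227) in scene look unmoved. I'll let it settle briefly, then hand in.

>>> send_rows(
  commands=[
    [0.4,[0,0,0],[0,0,0]],
    [0.4,[0,0,0],[0,0,0]],
    [0.4,[0,0,0],[0,0,0]],
    [0.4,[0,0,0],[0,0,0]],
    [0.4,[0,0,0],[0,0,0]],
    [0.4,[0,0,0],[0,0,0]],
  ],
)

```text
clock: 14.55
tool_pos: [0.4765, 0.1272, 0.355]
orientation: [-179.8, 0.3, -85.3]
force: [-0.1, -0.3, 0.2]
opening: 0.0525
```

```bash
python3 - <<'E'
from h import *
s=snapshot("scene"); a=cv2.imread("pics/fscene.png")
d=cv2.absdiff(s["color"],a)[180:235,225:320].max(2);print("changed px near dipper",int((d>40).sum()))
print(order.close_job())
E
```

```text
changed px near dipper 4
the job is handed in; nothing more can be done
None
```

The steel dipper with the blue grip now hangs by its own hook in the rail's notch, cup on the robot's side. I let go, backed the arm off and handed the job in at about 14.6 s. The hand-in gave no verdict, so what follows rests on my own checks.

- **How it went:** I gripped the blue grip and lifted the dipper clear. I lowered the hook over the rail about 28 mm from the notch and slid it along with about 5 N or less of downward force until it dropped in. The highest bearing force I read was about 5 N, in readings taken between moves.
- **Hook height:** the grip top measured 0.180 m, which puts the hook underside at about 0.1255 m. The limit for being home is 0.1305 m.
- **Position and angle:** the hook sat about 3 mm from the rail's middle along the wall and within about 1–2 mm across it. The dipper looked upright and square to the wall.
- **At rest:** two pictures 0.7 s apart showed almost no change around the dipper (4 pixels).
- **Other things:** the jar, weight, brush and tin looked unmoved by eye. I did not measure their positions again.
- **Disagreement:** the scene camera and the arm's own position differed by 2–3 mm across the rail. I aimed between the two, and the hook went over without catching.

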